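Shut and peg a nest box

ROBOT

A 7-joint arm with a two-finger parallel gripper is mounted at the origin on the work surface. World frame = base frame: x ahead of the robot, y to its left, z up, the work surface at z = 0. Lengths are in m, angles in degrees, forces in N, time in s.
With the tool pointing down it reaches from about 0.425 to 0.875 m from the base axis. Payload 9.9 kg.
Tool frame: the origin (TCP) lies on the front face of the gripper's body, between the roots of the fingers; the fingertips stand 73 mm ahead of it and the grasp point (between the pads) lies 54 mm ahead of it (manip.grasp_offset is the distance from the TCP to the grasp point, in m); x points along the fingers, y is the direction in which the jaws open and shut, and the axes are right-handed (so a half turn about x gives the same grasp; the last joint's range is limited). The gripper opens to 85 mm and grips with 20 to 120 N. Pads are 22 mm wide; open, the fingers measure 114 mm over their backs; the gripper's body (76 mm by 85 mm) begins 54 mm behind the grasp point. The pads swing forward as they close: fully open they stand 13 mm farther back than shut.
Start: joints at [-76.879, 32.985, 1.427, 82.34, -0.859, 64.687, -3.237], TCP at [0.208, 0.642, 0.304] pointing down, gripper open.
Joint ranges: [-157.87, 157.87], [-19.46, 123.44], [-87.15, 90], [11.01, 140.99], [-62.26, 242.26], [9.8, 113.94], [-161.44, 161.44]. Speed limits (degrees/s): [127.2, 127.2, 172.46, 172.46, 180, 180, 180].

INTERFACE

Orientations are given as [roll, pitch, yaw] about the fixed x, y, z axes, in that order (R = Rz(yaw) Ry(pitch) Rx(roll)).
In Python, from station import manip gives the robot as it stands. The module is installed in compiled form; this text tells all that it offers.
- The arm moves only by the tool arm_command, never from a script. Its argument "increments" is a list of rows, each an object with "gripper": the finger opening in cm, from 0 to 8.54; "delta_pos": the shift along the tool's x, y, z in cm, a list of three; "angular": the turn, a rotation vector about the tool's x, y, z in degrees, a list of three. A call has 1 to 5 rows; each row shifts and turns the commanded pose from where the row before left it, along the tool's axes as they then stand; what a row does not reach is not made up. A row lasts 1/8 s, in which the tool goes at most 62.5 mm and 10.7 degrees, less where a joint would pass 70% of its speed; a pose out of reach is approached as far as the arm can. A call with a gripper value outside its range is refused whole. The fingers move at their own pace and stop on an object; "newtons" is the grip in N (left out, the last holds). Time passes only in rows, so rows that do not move let the fingers close. It gives the time, the measured TCP pose, the force and the opening at its end, in the units of the state.
- manip.get_obs(): the state, without advancing time (a new reading comes with each control period).
- manip.camera(name): name is "side" or "top"; returns a dict with "image" (384x512x3 uint8, blue, green, red), "depth" (384x512 float32, m along the optical axis (not along the pixel's ray), 0 where there is no reading), "fx", "fy", "cx", "cy" (pixels), "k1" (the pictures are not rectified: a ray, as slopes to the right and down, at radius r is drawn at 1 + k1 r^2 times it, then the intrinsics apply), "extrinsics" (4x4, takes a point from world to camera coordinates). Camera axes: x right, y up, looking along -z (the intrinsics and any distortion apply to the point x, -y, -z); pixel columns grow to the right and rows downward; lengths in m; the calibration is good to about 2 mm. A picture is of the moment at which its call begins.
- manip.job_done(): hands the job in, once; it reports no verdict.
The state is a dict: "time": time; "joints": joint angles; "qd": joint speeds; "joint_efforts": joint torques, N m; "position": TCP position; "tcp_rot": TCP orientation; "wrist_force": force on the tool from outside, world axes, zero at the start; "moment": the same for the moment, N m; "opening": opening from 0.0 (shut) to 1.0 (fully open).
Only numpy, scipy, OpenCV 4.12 (cv2) and the standard library are available. Lean on these libraries where they do the work, as an engineer would, in place of code of your own. Each camera call takes 0.05 s, during which the arm holds its last target.

TASK

The nest box lies on its back with its clean-out door standing open. Push the door fully shut, then turn the walnut button squarely across the door's edge, pressing its tapered peg into the hole as you turn, until the shoulder is home against the wood and the button holds. Leave the other things on the bench where they are, and let go.

Things in the scene. Friction and masses are not known exactly. Their poses are not given: they have to be found in the camera images.
- nest_box: Plywood nest box 200 mm wide on its back, held fast to the bench by two red magnetic hold-downs. Origin: centre of its underside. x runs up the house to the green roof, y across it, z up, out of its front. Front face flat at z = 130 mm, x -130 to 130, y -100 to 100; roof at x 135 to 164 rises to z = 160. Door: x -104 to 4, y -45 to 64. Hold-downs, 42 mm high, beyond x -140 and 160.
- peg_hole (a point): Mouth of the button's tapered hole in the box front, on the peg's axis: box x = -50, y = -66, z = 130 mm, 21 mm from the shut door's free edge. Its axes are the box's.
- door (a joint): Angle of the blue clean-out door, rad: 0 = shut, growing as its free edge swings up; 0.35 to 0.85 at the start. It stays where it is left and needs about 0.1 N m to turn. The hinge line runs along the box's x on the box's +y side; the free edge is towards box -y, beside the button.
- door_hinge (a point): Middle of the hinge line (box x = -50, y = 66, z = 134 mm). The door is a slab 108 mm along the hinge, 10 mm thick, reaching 111 mm from the hinge line; shut, its outer face lies 1 mm below the hinge line, 3 mm proud of the front. A brass knob 15 mm across, 14 mm high stands on it 38 mm towards box -x of the middle, 66 mm from the hinge line.
- door_edge (a point): Middle of the door's free edge, on its outer face; moves with the door.
- button_grip (a point): Middle of the top of the walnut turn button, on the peg's axis; x along it, z up. Finger grip 44 mm long (x), 12 mm thick, 26 mm high below this point; lower wings, top 14 mm below it, 12 mm thick, 72 mm over all; round shoulder 28 mm across, 26 to 31 mm below. Starts along the door's edge (box x) within 0.37 rad; must lie across it (box y). Turns either way, about 0.08 N m, and stays.
- button_depth (a joint): How far the tapered peg has gone down into its hole, m: 0 = fully proud (shoulder 6 mm off the wood), 0.006 = home, shoulder on the wood; 0 to 0.001 at the start. Pressing in takes 7 N at first, 11 N at the end; it stays where it is pressed, and about 3 N draws it out again. When home the button clears the shut door by 2 mm.
- green_drill: Green enamel hand drill, 310 mm long, lying on the bench on the box's +y side; leave it. Origin under its middle, x along it.
- spade_bit: Chrome spade bit, 150 mm long, lying on the bench on the box's -y side; leave it. Origin under its middle.
- walnut_ring: Walnut entrance ring, 68 mm across, 10 mm thick, flat on the bench on the box's -y side; leave it. Origin: centre of its underside.
- corner_bracket: Zinc corner bracket with 45 mm legs, standing on the bench on the box's -y side; leave it. Origin at its corner.

How it is judged (in metres and radians):
On the way, in this order (a step that is already met when the one before it is completed fails the run):
1. the clean-out door is shut (value of joint door below 0.05 rad), for 0.2 s.
2. part way through its turn the peg is already pressed at least 1.5 mm into its hole (angle between the x axis of button_grip and the x axis of nest_box, either way round between 0.5 and 1.25 rad and value of joint button_depth above 0.0015 m), for 0.05 s.
At the end, for the whole second after the job is handed in: The door is shut (within 0.05 rad), the button lies across its edge within 12 degrees of square, and the peg is pressed home: its shoulder within 1.8 mm of the wood (at least 4.2 of the 6 mm), at rest there. It was going in (1.5 mm or more) while still part way through its turn (value of joint door below 0.05 rad and angle between the x axis of button_grip and the y axis of nest_box, either way round below 0.21 rad and value of joint button_depth above 0.0042 m and velocity of joint button_depth between -0.002 and 0.002 m/s); the robot touches nothing.
It fails at once if the hand drill is moved (distance of green_drill from where it was at the start of the episode above 0.025 m).
It fails at once if the spade bit is moved (distance of spade_bit from where it was at the start of the episode above 0.025 m).
It fails at once if the walnut ring is moved (distance of walnut_ring from where it was at the start of the episode above 0.025 m).
It fails at once if the corner bracket is moved (distance of corner_bracket from where it was at the start of the episode above 0.025 m).
It also fails if it takes over 51 s, if anything falls off the work surface, if the arm or the gripper's body presses on something with over 40 N, if the wrist force passes 120 N, or if a joint passes its speed limit or range.

## Working session

There is one attempt and no reset: what is moved stays moved. The work goes in short steps, Python scripts to look and compute and a tool call to move; the robot and the scene stay as the last step left them, time stands still between calls to the robot, and variables do not carry over. Pictures are saved under pics/ and viewed, and the job is handed in when it is done.

Besides the shell and the picture viewer there is one more tool, called after ">>>" by a JSON object that holds its "fn" and its "kwargs". arm_command: Moves the arm, as the interface text tells. Its arguments: {"type":"object","properties":{"increments":{"type":"array"},"newtons":{"type":"number"}},"required":["increments"]}

```bash
mkdir -p pics; python3 - <<'E'
from station import manip
import cv2,pickle,numpy as np
o=manip.get_obs();print({k:(np.round(v,3).tolist()) for k,v in o.items()},manip.grasp_offset)
for n in("side","top"):
    c=manip.camera(n);pickle.dump(c,open(f'{n}0.pkl','wb'));cv2.imwrite(f'pics/{n}0.png',c['image'])
    print(n,c['fx'],c['fy'],c['cx'],c['cy'],c['k1'],np.round(c['extrinsics'],3).tolist())
E
```

```text
{'time': 0.0, 'joints': [-76.88, 33.033, 1.422, 82.388, -0.861, 64.687, -3.238], 'qd': [-0.008, -0.034, -0.126, -0.008, 0.119, -0.031, 0.1], 'joint_efforts': [0.001, -76.576, 2.251, -28.597, 0.015, 0.012, 0.0], 'position': [0.208, 0.642, 0.303], 'tcp_rot': [-88.295, 89.901, -106.215], 'wrist_force': [0.19, 0.069, -0.23], 'moment': [-0.034, -0.036, -0.059], 'opening': 1.0} 0.0539
side 355.4401898326773 355.4401898326773 256.3929314600654 187.0659274319214 0.005926541401683679 [[0.986, -0.169, -0.012, -0.609], [0.098, 0.515, 0.851, -0.155], [-0.138, -0.84, 0.525, -0.72], [0.0, 0.0, 0.0, 1.0]]
top 386.4278629328914 386.4278629328914 259.43453312510854 188.0801382597902 0.024532293237818813 [[0.014, -1.0, 0.004, 0.011], [0.995, 0.015, 0.096, -0.608], [-0.096, 0.003, 0.995, -1.097], [0.0, 0.0, 0.0, 1.0]]
```

```bash
ls .
```

```text
pics
side0.pkl
top0.pkl
```

View pics/side0.png

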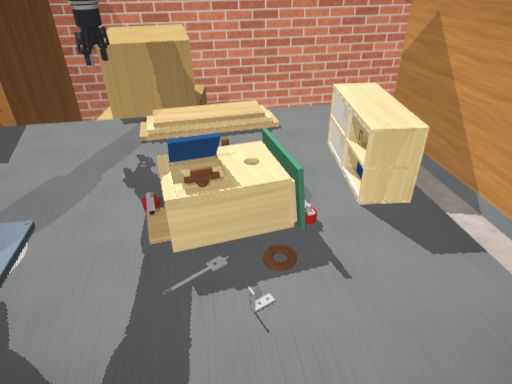

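View pics/top0.png

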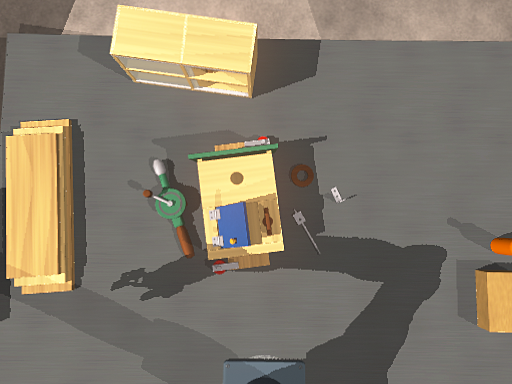

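Side view: the box is at about (230,190), with the green roof at right, the blue door open and the button at (202,176). Top view: front face spans (198-282, 153-258), door at (231,225), button at (267,220), ring at (301,175), bit at (308,230), bracket at (340,195) and drill at (170,205).

```bash
cat >h.py <<'E'
import numpy as np,cv2,pickle
def cloud(c):
    h,w=c['depth'].shape
    u,v=np.meshgrid(np.arange(w),np.arange(h))
    K=np.array([[c['fx'],0,c['cx']],[0,c['fy'],c['cy']],[0,0,1]]);D=np.array([c['k1'],0,0,0,0])
    p=cv2.undistortPoints(np.stack([u,v],-1).reshape(-1,1,2).astype(float),K,D).reshape(h,w,2)
    d=c['depth'];P=np.stack([p[...,0]*d,-p[...,1]*d,-d],-1)
    E=np.array(c['extrinsics']);R=E[:3,:3];t=E[:3,3]
    W=(P-t)@R
    W[d<=0]=np.nan
    return W
def hsv(c): return cv2.cvtColor(c['image'],cv2.COLOR_BGR2HSV)
E
python3 - <<'E'
from h import *
for n in('top','side'):
    c=pickle.load(open(n+'0.pkl','rb'));W=cloud(c);H=hsv(c);h,s,v=[H[...,i].astype(int) for i in range(3)]
    # roof green
    near=(np.abs(W[...,0]-.6)<.3)&(np.abs(W[...,1])<.3)
    g=(h>65)&(h<95)&(s>80)&near&(W[...,2]>.14)
    print(n,'green',g.sum(),np.nanmedian(W[g],0) if g.any() else 0)
    f=near&(np.abs(W[...,2]-.13)<.008)&~g&(h>10)&(h<35)
    q=W[f];print('face z',np.median(q[:,2]),len(q))
    r=cv2.minAreaRect(q[:,:2].astype(np.float32)*1000);print(r, cv2.boxPoints(r).round(0).tolist())
    b=(h>105)&(h<130)&(s>100)&near&(W[...,2]>.11)
    q=W[b];m=q.mean(0);U,S,V=np.linalg.svd(q-m,full_matrices=False);print('blue',b.sum(),m,V[2],q.min(0),q.max(0))
    k=near&(W[...,2]>.138)&(s>60)&(h<22)&~g&~b
    for z in (.138,.145,.15):
        kk=k&(W[...,2]>z); q=W[kk]; print('z>',z,kk.sum(),q.mean(0) if len(q) else'',q[:,2].max() if len(q) else '')
    print('bench z',np.nanmedian(W[...,2][near&(s<60)]))
E
python3 - <<'E'
import cv2
c=cv2.imread('pics/top0.png')[130:280,180:330];cv2.imwrite('pics/top0z.png',cv2.resize(c,None,fx=4,fy=4,interpolation=cv2.INTER_CUBIC))
c=cv2.imread('pics/side0.png')[120:240,140:310];cv2.imwrite('pics/side0z.png',cv2.resize(c,None,fx=4,fy=4,interpolation=cv2.INTER_CUBIC))
E
```

```text
top green 165 [0.68560555 0.13397587 0.1597742 ]
face z 0.12972641542716926 5251
((656.7943115234375, 80.46852111816406), (471.8223876953125, 212.33721923828125), 8.125293731689453) [[408.0, 152.0], [438.0, -58.0], [905.0, 9.0], [875.0, 219.0]]
blue 1038 [0.50017527 0.08528917 0.1803065 ] [-0.10899803  0.7264499   0.67852043] [0.44294143 0.04101071 0.13144248] [0.5539395  0.13001043 0.21945546]
z> 0.138 312 [0.64272164 0.03987962 0.16776064] 0.21129019239556984
z> 0.145 266 [0.65683996 0.0424248  0.1723349 ] 0.21129019239556984
z> 0.15 253 [0.65822571 0.04272755 0.17358594] 0.21129019239556984
bench z -0.00011635117649443057
side green 495 [0.69004594 0.05927098 0.15627986]
face z 0.12892929617229498 3943
((654.5968017578125, 85.94267272949219), (474.5553894042969, 203.3056182861328), 8.230364799499512) [[405.0, 153.0], [434.0, -49.0], [904.0, 19.0], [875.0, 221.0]]
blue 1109 [0.4954958  0.07323172 0.18048383] [ 0.10524765 -0.75340179 -0.64908295] [0.44039792 0.04111868 0.13246771] [0.55404036 0.12193033 0.21427119]
z> 0.138 726 [0.66319801 0.02315617 0.16175141] 0.1997553261082298
z> 0.145 604 [0.67790972 0.02691518 0.16582236] 0.1997553261082298
z> 0.15 506 [0.69863484 0.03161262 0.1693618 ] 0.1997553261082298
bench z -0.0004352414889141309
```

View pics/top0z.png

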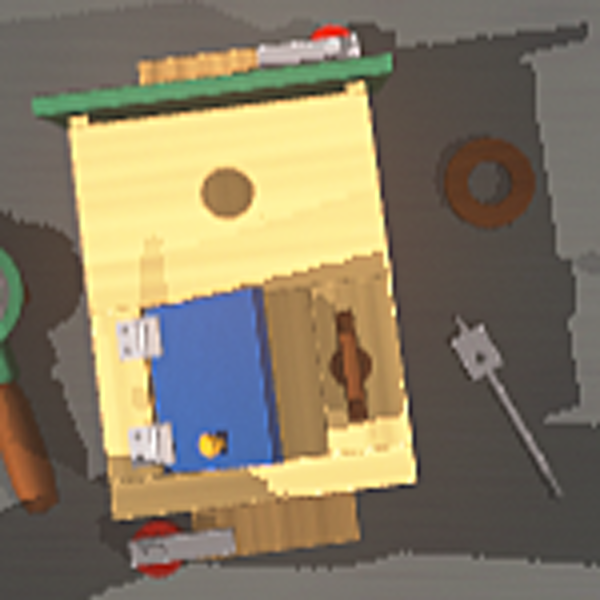

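View pics/side0z.png

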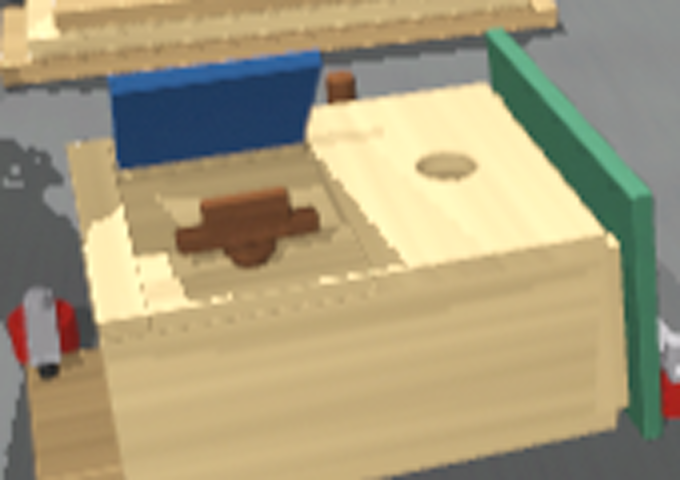

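```bash
python3 - <<'E'
from h import *
for n in('top','side'):
    c=pickle.load(open(n+'0.pkl','rb'));W=cloud(c);H=hsv(c);h,s,v=[H[...,i].astype(int) for i in range(3)]
    X,Y,Z=W[...,0],W[...,1],W[...,2]
    f=(np.abs(Z-.13)<.006)&(X<.74)&(X>.38)&(np.abs(Y-.05)<.2)
    f=cv2.morphologyEx(f.astype(np.uint8),cv2.MORPH_OPEN,np.ones((3,3)))>0
    n_,lab,st,ce=cv2.connectedComponentsWithStats(f.astype(np.uint8));i=1+st[1:,4].argmax();q=W[lab==i]
    r=cv2.minAreaRect(q[:,:2].astype(np.float32)*1000);print(n,r,cv2.boxPoints(r).round(0).tolist())
    g=(h>65)&(h<95)&(s>80)&(X>.6)&(X<.8)&(np.abs(Y-.05)<.25)&(Z>.152)
    r=cv2.minAreaRect(W[g][:,:2].astype(np.float32)*1000);print(' roof',r,cv2.boxPoints(r).round(0).tolist())
    k=(Z>.138)&(Z<.175)&(X>.42)&(X<.6)&(Y<.06)&(Y>-.08)&~((h>100)&(h<135)&(s>80))&(v<150)
    q=W[k];print(' button',len(q),q[:,2].max())
    t=q[q[:,2]>.153];print(' top',len(t),t.mean(0),cv2.minAreaRect(t[:,:2].astype(np.float32)*1000))
    l=cv2.minAreaRect(q[:,:2].astype(np.float32)*1000);print(' all',l)
    b=(h>105)&(h<130)&(s>100)&(X>.4)&(X<.6)&(np.abs(Y-.08)<.1)&(Z>.12);q=W[b];j=q[:,2].argsort()[-25:];print(' door top edge',q[j].mean(0),q[:,2].max())
E
```

```text
top ((551.2105712890625, 70.73342895507812), (260.0228576660156, 200.39109802246094), 8.125293731689453) [[408.0, 152.0], [437.0, -47.0], [694.0, -10.0], [666.0, 188.0]]
 roof ((690.9199829101562, 90.80801391601562), (10.64171028137207, 233.22711181640625), 8.038253784179688) [[669.0, 206.0], [702.0, -25.0], [712.0, -24.0], [680.0, 207.0]]
 button 142 0.16867680719494005
 top 73 [ 0.51076467 -0.00241137  0.16331302] ((511.0523986816406, -1.4529666900634766), (67.29863739013672, 11.760655403137207), 8.877704620361328)
 all ((511.2601013183594, -1.4379997253417969), (69.13823699951172, 25.671926498413086), 22.49378204345703)
 door top edge [0.50867732 0.05535159 0.21506935] 0.21945546010847247
side ((548.9625244140625, 71.037841796875), (260.5339660644531, 203.47308349609375), 7.791825771331787) [[406.0, 154.0], [434.0, -47.0], [692.0, -12.0], [664.0, 189.0]]
 roof ((688.2066040039062, 87.9291000366211), (12.42544174194336, 231.36614990234375), 7.987683296203613) [[666.0, 202.0], [698.0, -27.0], [710.0, -26.0], [678.0, 203.0]]
 button 409 0.1676731503914016
 top 162 [ 0.50841658 -0.00580678  0.16055257] ((508.4752197265625, -4.420825958251953), (43.642822265625, 9.712061882019043), 9.307011604309082)
 all ((508.74224853515625, -5.772089004516602), (71.49553680419922, 19.647470474243164), 8.171305656433105)
 door top edge [0.49477493 0.05279074 0.21341644] 0.2142711892944118
```

```bash
cat >>h.py <<'E'
from scipy.spatial.transform import Rotation as Ro
def plan(goal,yawjaw):
    """prints delta in tool axes (cm) to goal TCP, and the turn (deg, about tool axes) to point down with jaws along world yaw (mod 180)"""
    from station import manip
    o=manip.get_obs();R=Ro.from_euler('xyz',o['tcp_rot'],degrees=True);M=R.as_matrix()
    best=None
    for k in(0,180):
        a=np.radians(yawjaw+k);x=np.array([0,0,-1.]);y=np.array([np.cos(a),np.sin(a),0]);G=np.stack([x,y,np.cross(x,y)],1)
        rv=(R.inv()*Ro.from_matrix(G)).as_rotvec(degrees=True);print('turn',k,rv.round(2))
    print('t',o['time'],'pos',np.round(o['position'],4),'jaw yaw',np.degrees(np.arctan2(M[1,1],M[0,1])).round(2),'F',np.round(o['wrist_force'],1),'open',o['opening'],'j',np.round(o['joints'],1))
    print('delta cm (present axes)',(M.T@(np.array(goal)-o['position'])*100).round(2)); print(M.round(3).tolist())
E
python3 -c "
from h import *
plan([.51,.065,.315],98)"
```

```text
turn 0 [-2.592e+01 -2.000e-02  8.000e-02]
turn 180 [1.5408e+02 1.1000e-01 2.0000e-02]
t 0.1 pos [0.2076 0.642  0.3031] jaw yaw 72.08 F [-0.1 -0.2 -0.3] open 1.001568465880501 j [-76.9  33.    1.4  82.4  -0.9  64.7  -3.2]
delta cm (present axes) [ -1.12 -45.6   46.52]
[[-0.0, 0.308, 0.951], [-0.001, 0.951, -0.308], [-1.0, -0.001, 0.0]]
```

>>> {"fn": "arm_command", "kwargs": {"increments": [{"gripper": 0, "delta_pos": [-0.2, -4.15, 4.23], "angular": [0, 0, 0]}, {"gripper": 0, "delta_pos": [-0.2, -4.15, 4.23], "angular": [0, 0, 0]}, {"gripper": 0, "delta_pos": [-0.2, -4.15, 4.23], "angular": [0, 0, 0]}, {"gripper": 0, "delta_pos": [-0.2, -4.15, 4.23], "angular": [0, 0, 0]}, {"gripper": 0, "delta_pos": [-0.2, -4.15, 4.23], "angular": [0, 0, 0]}], "newtons": 40}}

```text
time: 0.72
position: [0.3457, 0.3778, 0.3138]
tcp_rot: [-81.8, 90.0, -99.7]
wrist_force: [1.5, -0.2, 0.2]
opening: -0.0
```

>>> {"fn": "arm_command", "kwargs": {"increments": [{"gripper": 0, "delta_pos": [-0.1, -4.15, 4.23], "angular": [0, 0, 0]}, {"gripper": 0, "delta_pos": [-0.1, -4.15, 4.23], "angular": [0, 0, 0]}, {"gripper": 0, "delta_pos": [0, -4.15, 4.23], "angular": [0, 0, 0]}, {"gripper": 0, "delta_pos": [0, -4.15, 4.23], "angular": [0, 0, 0]}, {"gripper": 0, "delta_pos": [0, -4.15, 4.23], "angular": [0, 0, 0]}]}}

```text
time: 1.35
position: [0.483, 0.1155, 0.3159]
tcp_rot: [111.4, 90.0, 93.5]
wrist_force: [0.3, 0.4, -0.3]
opening: -0.0
```

```bash
python3 -c "
from h import *
plan([.51,.065,.26],98)"
```

```text
turn 0 [-2.591e+01 -0.000e+00 -1.000e-02]
turn 180 [ 1.5409e+02 -1.0000e-02  0.0000e+00]
t 1.35 pos [0.483  0.1155 0.3159] jaw yaw 72.09 F [ 0.3  0.4 -0.3] open -0.00023925614527689102 j [-26.   17.4   9.5 107.9  -3.5  55.   57.2]
delta cm (present axes) [ 5.59 -3.97  4.12]
[[-0.0, 0.308, 0.952], [0.0, 0.952, -0.308], [-1.0, 0.0, -0.0]]
```

>>> {"fn": "arm_command", "kwargs": {"increments": [{"gripper": 0, "delta_pos": [0, -3.97, 4.12], "angular": [0, 0, 0]}, {"gripper": 0, "delta_pos": [0, 0, 0], "angular": [-8.7, 0, 0]}, {"gripper": 0, "delta_pos": [1.5, 0, 0], "angular": [-8.7, 0, 0]}, {"gripper": 0, "delta_pos": [1.5, 0, 0], "angular": [-8.5, 0, 0]}, {"gripper": 0, "delta_pos": [0, 0, 0], "angular": [0, 0, 0]}]}}

```text
time: 1.98
position: [0.5088, 0.0665, 0.2849]
tcp_rot: [-178.6, 89.9, -170.7]
wrist_force: [0.4, -0.3, 0.3]
opening: 0.002
```

```bash
python3 - <<'E'
from h import *
plan([.51,.065,.205],98)
from station import manip
c=manip.camera('side');pickle.dump(c,open('side1.pkl','wb'));cv2.imwrite('pics/side1.png',cv2.resize(c['image'][60:240,110:330],None,fx=3,fy=3))
E
```

```text
turn 0 [-0.09 -0.15  0.  ]
turn 180 [1.7991e+02 1.0000e-02 2.3000e-01]
t 1.975 pos [0.5088 0.0665 0.2849] jaw yaw 97.91 F [ 0.4 -0.3  0.3] open 0.0024409057550391377 j [-15.7  20.5   4.2 108.1  -1.9  51.6  87.3]
delta cm (present axes) [ 7.99 -0.16  0.11]
[[-0.003, -0.138, 0.99], [-0.0, 0.99, 0.138], [-1.0, -0.0, -0.003]]
```

View pics/side1.png

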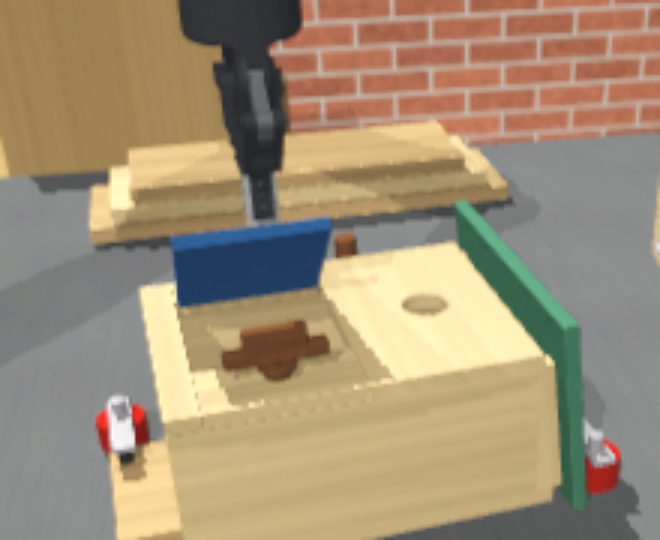

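Fingers shut, tips at (262,215) in this view, just behind and above the door's top edge. Pressing down now.

>>> {"fn": "arm_command", "kwargs": {"increments": [{"gripper": 0, "delta_pos": [1.2, 0, 0], "angular": [0, 0, 0]}, {"gripper": 0, "delta_pos": [1.2, 0, 0], "angular": [0, 0, 0]}, {"gripper": 0, "delta_pos": [1.2, 0, 0], "angular": [0, 0, 0]}, {"gripper": 0, "delta_pos": [1.2, -0.3, 0], "angular": [0, 0, 0]}, {"gripper": 0, "delta_pos": [1.0, -0.5, 0], "angular": [0, 0, 0]}]}}

```text
time: 2.65
position: [0.5104, 0.0589, 0.2269]
tcp_rot: [152.2, 90.0, 160.2]
wrist_force: [-0.2, 1.7, 1.3]
opening: 0.003
```

>>> {"fn": "arm_command", "kwargs": {"increments": [{"gripper": 0, "delta_pos": [0.8, -0.6, 0], "angular": [0, 0, 0]}, {"gripper": 0, "delta_pos": [0.6, -0.6, 0], "angular": [0, 0, 0]}, {"gripper": 0, "delta_pos": [0.4, -0.4, 0], "angular": [0, 0, 0]}]}}

```text
time: 3.02
position: [0.5128, 0.0423, 0.2096]
tcp_rot: [-127.2, 90.0, -119.2]
wrist_force: [-0.0, 0.6, 0.2]
opening: 0.005
```

>>> {"fn": "arm_command", "kwargs": {"increments": [{"gripper": 0, "delta_pos": [0.3, -0.3, 0], "angular": [0, 0, 0]}, {"gripper": 0, "delta_pos": [0.2, -0.2, 0], "angular": [0, 0, 0]}, {"gripper": 0, "delta_pos": [0, 0, 0], "angular": [0, 0, 0]}]}}

```text
time: 3.4
position: [0.5135, 0.0385, 0.2055]
tcp_rot: [58.4, 89.9, 66.4]
wrist_force: [-2.2, 1.5, 6.9]
opening: 0.0
```

```bash
python3 - <<'E'
from h import *
plan([.51,.065,.205],98)
from station import manip
c=manip.camera('side');pickle.dump(c,open('side2.pkl','wb'));cv2.imwrite('pics/side2.png',cv2.resize(c['image'][60:240,110:330],None,fx=3,fy=3))
W=cloud(c);H=hsv(c);b=(H[...,0]>105)&(H[...,0]<130)&(H[...,1]>100)&(W[...,0]>.4)&(W[...,0]<.6)&(abs(W[...,1]-.08)<.1)
q=W[b];print(len(q));A=np.c_[q[:,:2],np.ones(len(q))];co=np.linalg.lstsq(A,q[:,2],rcond=None)[0];print(co,np.percentile(q[:,2],[2,10,50,90,98]))
E
```

```text
turn 0 [ 0.    0.03 -0.04]
turn 180 [-1.8e+02  7.0e-02  4.0e-02]
t 3.4 pos [0.5135 0.0385 0.2055] jaw yaw 98.0 F [-2.2  1.5  6.9] open 0.0003832684962394533 j [-12.   26.4   3.5 113.6  -2.5  40.   91.1]
delta cm (present axes) [0.05 2.67 0.03]
[[0.0, -0.139, 0.99], [0.001, 0.99, 0.139], [-1.0, 0.001, 0.0]]
177
[ 0.04231815 -0.11890283  0.12060813] [0.13059072 0.13105008 0.13182208 0.13257001 0.17892343]
```

View pics/side2.png

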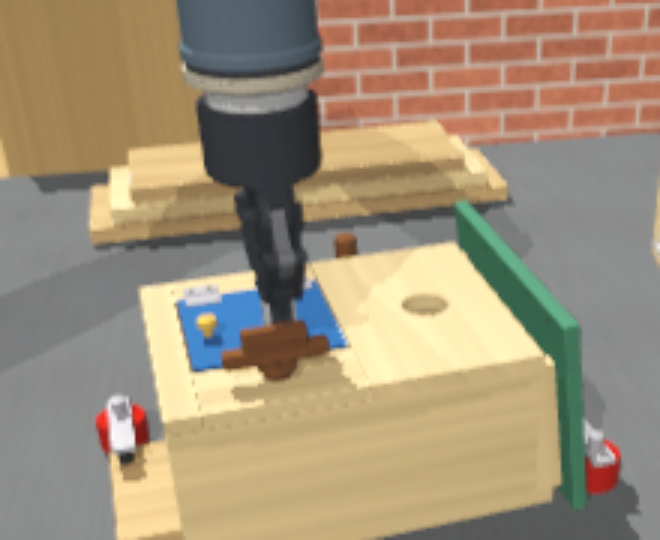

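Door is flat (blue at z ≈ 0.131–0.133, force rising to 7 N against the stop); the button at (275,345) is clear. Lifting and going over the button.

>>> {"fn": "arm_command", "kwargs": {"increments": [{"gripper": 0, "delta_pos": [-2.5, 0, 0], "angular": [0, 0, 0]}, {"gripper": 4, "delta_pos": [-3.5, 0, 0], "angular": [0, 0, 0]}, {"gripper": 4, "delta_pos": [0, -2.0, 0], "angular": [0, 0, 0]}, {"gripper": 4, "delta_pos": [0, -2.0, 0], "angular": [0, 0, 0]}, {"gripper": 4, "delta_pos": [0, 0, 0], "angular": [0, 0, 0]}]}}

```text
time: 4.08
position: [0.5191, -0.003, 0.265]
tcp_rot: [-75.5, 90.0, -67.7]
wrist_force: [0.4, 0.4, 0.3]
opening: 0.47
```

```bash
python3 - <<'E'
from h import *
plan([.510,-.002,.225],98.5)
from station import manip
for n in('side','top'):
    c=manip.camera(n);pickle.dump(c,open(n+'3.pkl','wb'))
    im=c['image'];cv2.imwrite(f'pics/{n}3.png',cv2.resize(im[60:240,110:330] if n=='side' else im[130:280,180:330],None,fx=3,fy=3))
    W=cloud(c);H=hsv(c);h,s,v=[H[...,i].astype(int) for i in range(3)]
    X,Y,Z=W[...,0],W[...,1],W[...,2]
    k=(Z>.14)&(Z<.173)&(X>.45)&(X<.57)&(Y<.03)&(Y>-.04)&(s>80)&(h<20)
    q=W[k]
    if len(q): print(n,len(q),q[:,2].max(),cv2.minAreaRect(q[:,:2].astype(np.float32)*1000));t=q[q[:,2]>.162];print(t.mean(0),cv2.minAreaRect(t[:,:2].astype(np.float32)*1000))
    b=(h>105)&(h<130)&(s>100)&(X>.4)&(X<.6)&(abs(Y-.08)<.1)
    q=W[b];print('door',len(q),np.percentile(q[:,2],[2,50,98]),q[:,:2].min(0),q[:,:2].max(0))
E
```

```text
turn 0 [-0.67  0.01  0.04]
turn 180 [ 1.7933e+02  7.0000e-02 -2.0000e-02]
t 4.075 pos [ 0.5191 -0.003   0.265 ] jaw yaw 97.83 F [0.4 0.4 0.3] open 0.4700573284296589 j [ -8.2  22.3   4.6 109.   -2.3  48.8  95.4]
delta cm (present axes) [ 4.    0.23 -0.88]
[[0.0, -0.136, 0.991], [-0.001, 0.991, 0.136], [-1.0, -0.001, 0.0]]
side 376 0.16667021338265892 ((508.320068359375, -5.162788391113281), (70.06532287597656, 16.711660385131836), 10.34416675567627)
[ 0.50769688 -0.00389625  0.1647751 ] ((507.2705078125, -3.1480050086975098), (40.97976303100586, 9.847597122192383), 7.343108654022217)
door 153 [0.13052508 0.13194474 0.13356947] [ 0.43984007 -0.00347395] [0.55720699 0.1284084 ]
door 813 [0.1286114  0.13248807 0.13668149] [0.4425145  0.06319861] [0.5620369  0.14702957]
```

View pics/side3.png

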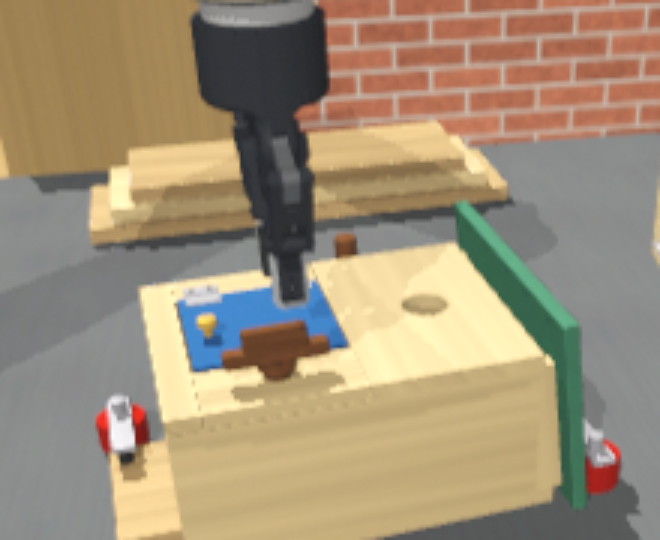

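Door shut, button at (277,345) with top z ≈ 0.1665. Descending astride the grip.

>>> {"fn": "arm_command", "kwargs": {"increments": [{"gripper": 4, "delta_pos": [0, 0.2, -1.0], "angular": [-0.5, 0, 0]}, {"gripper": 4, "delta_pos": [1.8, 0, 0], "angular": [0, 0, 0]}, {"gripper": 4, "delta_pos": [1.8, 0, 0], "angular": [0, 0, 0]}, {"gripper": 4, "delta_pos": [0.8, 0, 0], "angular": [0, 0, 0]}, {"gripper": 4, "delta_pos": [0, 0, 0], "angular": [0, 0, 0]}]}}

```text
time: 4.8
position: [0.5084, -0.0006, 0.2207]
tcp_rot: [171.5, 89.9, -179.9]
wrist_force: [0.7, -0.4, 0.3]
opening: 0.467
```

```bash
python3 - <<'E'
from h import *
plan([.509,-.002,.218],98.5)
from station import manip
for n in('side','top'):
    c=manip.camera(n);pickle.dump(c,open(n+'4.pkl','wb'))
    im=c['image'];cv2.imwrite(f'pics/{n}4.png',cv2.resize(im[90:220,140:280],None,fx=4,fy=4))
E
```

```text
turn 0 [ 0.02 -0.06 -0.01]
turn 180 [-1.7998e+02  1.0000e-02 -9.0000e-02]
t 4.8 pos [ 0.5084 -0.0006  0.2207] jaw yaw 98.52 F [ 0.7 -0.4  0.3] open 0.4668377403421566 j [ -8.   24.8   4.  113.5  -2.5  41.9  96. ]
delta cm (present axes) [ 0.27 -0.15  0.04]
[[-0.001, -0.148, 0.989], [-0.0, 0.989, 0.148], [-1.0, 0.0, -0.001]]
```

View pics/side4.png

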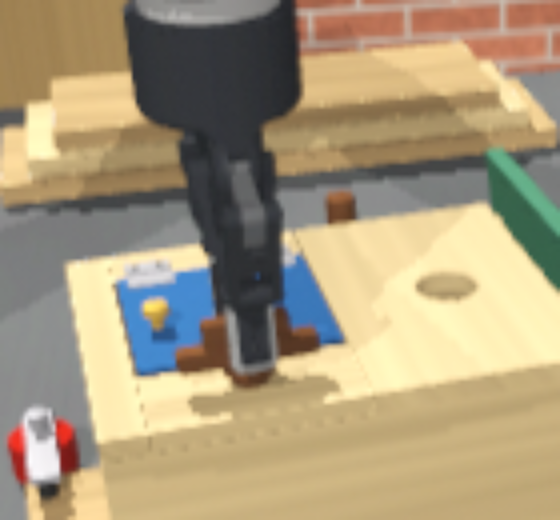

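The near finger at (252,350) is centred on the wings (178–318), tips just above the shoulder. Closing.

>>> {"fn": "arm_command", "kwargs": {"increments": [{"gripper": 0.5, "delta_pos": [0, -0.1, 0], "angular": [0, 0, 0]}, {"gripper": 0.5, "delta_pos": [0, 0, 0], "angular": [0, 0, 0]}, {"gripper": 0.5, "delta_pos": [0, 0, 0], "angular": [0, 0, 0]}, {"gripper": 0.5, "delta_pos": [0, 0, 0], "angular": [0, 0, 0]}], "newtons": 70}}

```text
time: 5.4
position: [0.5092, -0.0013, 0.2214]
tcp_rot: [37.2, 89.9, 45.7]
wrist_force: [-2.3, 3.5, 5.7]
opening: 0.121
```

```bash
python3 - <<'E'
from h import *
plan([.509,-.002,.218],98.5)
E
```

```text
turn 0 [ 0.01  0.05 -0.04]
turn 180 [-1.7999e+02  6.0000e-02  8.0000e-02]
t 5.4 pos [ 0.5092 -0.0013  0.2214] jaw yaw 98.51 F [-2.3  3.5  5.7] open 0.12129367644295998 j [ -7.9  24.7   3.9 113.4  -2.5  41.9  96.1]
delta cm (present axes) [ 0.34 -0.06 -0.03]
[[0.001, -0.148, 0.989], [0.001, 0.989, 0.148], [-1.0, 0.001, 0.001]]
```

>>> {"fn": "arm_command", "kwargs": {"increments": [{"gripper": 0.5, "delta_pos": [0, 0, 0], "angular": [8, 0, 0]}, {"gripper": 0.5, "delta_pos": [0.08, 0, 0], "angular": [8, 0, 0]}, {"gripper": 0.5, "delta_pos": [0.08, 0, 0], "angular": [8, 0, 0]}, {"gripper": 0.5, "delta_pos": [0.08, 0, 0], "angular": [8, 0, 0]}], "newtons": 90}}

```text
time: 5.9
position: [0.5091, -0.0014, 0.2191]
tcp_rot: [74.4, 89.9, 50.7]
wrist_force: [-2.6, 4.3, 8.1]
opening: 0.117
```

```bash
python3 - <<'E'
from h import *
plan([.509,-.002,.218],8)
E
```

```text
turn 0 [ 5.826e+01 -1.000e-02 -6.000e-02]
turn 180 [-1.2174e+02  7.0000e-02 -2.0000e-02]
t 5.9 pos [ 0.5091 -0.0014  0.2191] jaw yaw 66.26 F [-2.6  4.3  8.1] open 0.11718197966254837 j [-14.3  25.5  13.2 113.8  -8.6  41.6  70.3]
delta cm (present axes) [ 0.11 -0.06  0.01]
[[0.001, 0.403, 0.915], [0.001, 0.915, -0.403], [-1.0, 0.001, 0.0]]
```

>>> {"fn": "arm_command", "kwargs": {"increments": [{"gripper": 0.5, "delta_pos": [0.08, 0, 0], "angular": [7, 0, 0]}, {"gripper": 0.5, "delta_pos": [0.08, 0, 0], "angular": [7, 0, 0]}, {"gripper": 0.5, "delta_pos": [0, 0, 0], "angular": [0, 0, 0]}]}}

```text
time: 6.28
position: [0.5091, -0.0014, 0.2174]
tcp_rot: [93.4, 90.0, 55.8]
wrist_force: [-1.8, 3.7, 7.9]
opening: 0.117
```

```bash
python3 - <<'E'
from h import *
plan([.509,-.002,.218],8)
from station import manip
c=manip.camera('side');pickle.dump(c,open('side5.pkl','wb'))
cv2.imwrite('pics/side5.png',cv2.resize(c['image'][130:210,150:260],None,fx=6,fy=6,interpolation=cv2.INTER_CUBIC))
E
```

```text
turn 0 [ 4.44e+01 -2.00e-02 -4.00e-02]
turn 180 [-1.356e+02  5.000e-02 -2.000e-02]
t 6.275 pos [ 0.5091 -0.0014  0.2174] jaw yaw 52.4 F [-1.8  3.7  7.9] open 0.11695578996610197 j [-17.1  26.   17.2 114.  -11.3  41.6  59.4]
delta cm (present axes) [-0.06 -0.05  0.03]
[[0.0, 0.61, 0.792], [0.001, 0.792, -0.61], [-1.0, 0.001, -0.0]]
```

View pics/side5.png

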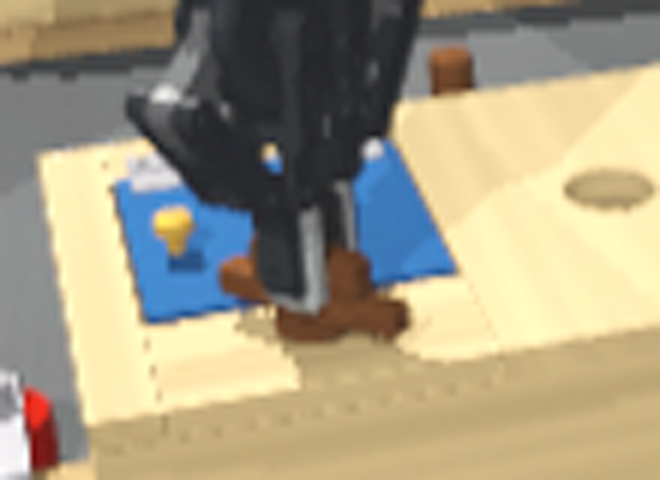

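The button follows, wings now from (230,275) to (405,315), oblique to the edge. Checking depth by height.

```bash
cat >b.py <<'E'
from h import *
import sys
def but(c):
    W=cloud(c);H=hsv(c);h,s,v=[H[...,i].astype(int) for i in range(3)]
    X,Y,Z=W[...,0],W[...,1],W[...,2]
    k=(Z>.138)&(Z<.173)&(np.hypot(X-.5095,Y+.0015)<.045)&(s>80)&(h<20)&(v<170)
    q=W[k]
    for lo,hi in((.142,.156),(.156,.173)):
        t=q[(q[:,2]>lo)&(q[:,2]<hi)]
        if len(t)>3: print(lo,len(t),'z pct',np.percentile(t[:,2],[50,80,90,95,100]).round(4),cv2.minAreaRect(t[:,:2].astype(np.float32)*1000))
for f in sys.argv[1:]: print(f);but(pickle.load(open(f,'rb')))
E
python3 b.py side0.pkl side3.pkl side5.pkl
```

```text
side0.pkl
0.142 229 z pct [0.1492 0.152  0.1536 0.1547 0.1557] ((508.3035583496094, -2.716864585876465), (71.49553680419922, 13.474359512329102), 8.171305656433105)
0.156 153 z pct [0.1633 0.1656 0.1661 0.1664 0.1677] ((508.46905517578125, -3.3046875), (43.6170654296875, 11.918560028076172), 10.475214004516602)
side3.pkl
0.142 208 z pct [0.1497 0.1522 0.1537 0.1547 0.156 ] ((507.9015808105469, -2.86151123046875), (70.06582641601562, 12.061872482299805), 10.314791679382324)
0.156 142 z pct [0.163  0.1656 0.166  0.1663 0.1667] ((508.0581359863281, -3.53951358795166), (42.44330978393555, 10.652420997619629), 8.728845596313477)
side5.pkl
0.142 109 z pct [0.147  0.1499 0.1531 0.1545 0.156 ] ((505.6340026855469, -7.042669296264648), (22.978681564331055, 69.6452865600586), 52.495086669921875)
0.156 37 z pct [0.161  0.1615 0.1622 0.1631 0.1707] ((507.2186584472656, -7.190202713012695), (15.4016752243042, 38.216773986816406), 75.73928833007812)
```

Top fell from 0.166 to 0.162 m, i.e. about 4 mm in at about 46° — matches the TCP drop. Continuing.

>>> {"fn": "arm_command", "kwargs": {"increments": [{"gripper": 0.5, "delta_pos": [0.05, 0, 0], "angular": [9, 0, 0]}, {"gripper": 0.5, "delta_pos": [0.05, 0, 0], "angular": [9, 0, 0]}, {"gripper": 0.5, "delta_pos": [0.05, 0, 0], "angular": [9, 0, 0]}, {"gripper": 0.5, "delta_pos": [0.05, 0, 0], "angular": [9, 0, 0]}, {"gripper": 0.5, "delta_pos": [0, 0, 0], "angular": [8.4, 0, 0]}]}}

```text
time: 6.95
position: [0.509, -0.0015, 0.2159]
tcp_rot: [156.0, 89.9, 73.8]
wrist_force: [-4.0, 3.7, 14.6]
opening: 0.116
```

>>> {"fn": "arm_command", "kwargs": {"increments": [{"gripper": 0.5, "delta_pos": [0.05, 0, 0], "angular": [0, 0, 0]}, {"gripper": 0.5, "delta_pos": [0, 0, 0], "angular": [0, 0, 0]}]}}

```text
time: 7.2
position: [0.509, -0.0015, 0.2159]
tcp_rot: [150.3, 89.9, 68.3]
wrist_force: [-7.3, 3.9, 23.2]
opening: 0.115
```

```bash
python3 - <<'E'
from h import *
plan([.509,-.002,.218],8)
from station import manip
c=manip.camera('side');pickle.dump(c,open('side6.pkl','wb'))
cv2.imwrite('pics/side6.png',cv2.resize(c['image'][130:210,150:260],None,fx=6,fy=6,interpolation=cv2.INTER_CUBIC))
E
python3 b.py side6.pkl
```

```text
turn 0 [ 0.09 -0.09 -0.05]
turn 180 [-1.7991e+02  8.0000e-02 -1.5000e-01]
t 7.2 pos [ 0.509  -0.0015  0.2159] jaw yaw 8.09 F [-7.3  3.9 23.2] open 0.1154056354409658 j [-25.7  28.1  30.3 114.4 -20.7  42.7  25.2]
delta cm (present axes) [-0.21 -0.    0.05]
[[0.001, 0.99, 0.141], [0.002, 0.141, -0.99], [-1.0, 0.001, -0.002]]
side6.pkl
0.142 64 z pct [0.1465 0.1507 0.1527 0.1542 0.1559] ((510.6669921875, -22.856630325317383), (28.24812126159668, 13.91967487335205), 87.31417846679688)
0.156 57 z pct [0.16   0.1606 0.1609 0.1615 0.1701] ((508.7125549316406, -2.4462337493896484), (10.60212230682373, 44.131126403808594), 5.948948860168457)
```

View pics/side6.png

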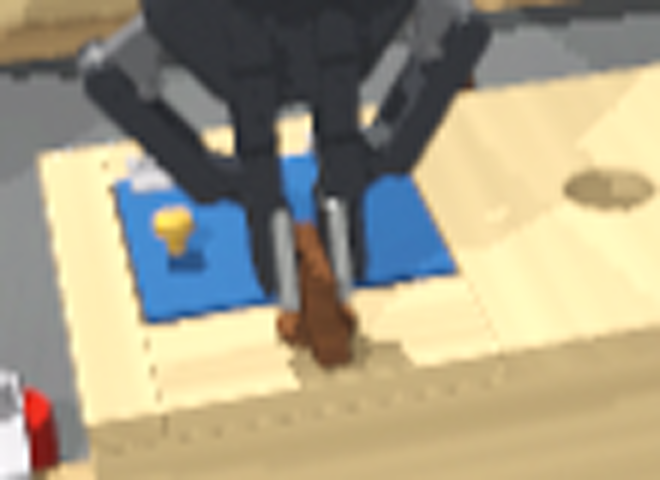

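The button lies across the edge from (305,225) to (335,355), top at z ≈ 0.161, and the force rose to 23 N without motion, so the shoulder is home. Releasing and lifting.

>>> {"fn": "arm_command", "kwargs": {"increments": [{"gripper": 3, "delta_pos": [0, 0, 0], "angular": [0, 0, 0]}, {"gripper": 3, "delta_pos": [0, 0, 0], "angular": [0, 0, 0]}, {"gripper": 3, "delta_pos": [0, 0, 0], "angular": [0, 0, 0]}, {"gripper": 3, "delta_pos": [-1, 0, 0], "angular": [0, 0, 0]}, {"gripper": 3, "delta_pos": [-3, 0, 0], "angular": [0, 0, 0]}], "newtons": 20}}

```text
time: 7.88
position: [0.5084, -0.002, 0.2543]
tcp_rot: [-83.5, 89.8, -165.4]
wrist_force: [0.3, 0.1, -0.1]
opening: 0.351
```

>>> {"fn": "arm_command", "kwargs": {"increments": [{"gripper": 3, "delta_pos": [-5, 0, 0], "angular": [0, 0, 0]}, {"gripper": 3, "delta_pos": [-4, -3, 0], "angular": [0, 0, 0]}, {"gripper": 3, "delta_pos": [0, -5, 0], "angular": [0, 0, 0]}, {"gripper": 3, "delta_pos": [0, -4, 0], "angular": [0, 0, 0]}, {"gripper": 3, "delta_pos": [0, 0, 0], "angular": [0, 0, 0]}]}}

```text
time: 8.5
position: [0.3878, -0.0196, 0.345]
tcp_rot: [175.4, 89.9, 93.4]
wrist_force: [0.4, 0.3, -0.4]
opening: 0.35
```

```bash
python3 - <<'E'
from h import *
plan([.509,-.002,.218],8)
from station import manip
for n in('side','top'):
    c=manip.camera(n);pickle.dump(c,open(n+'7.pkl','wb'))
    im=c['image'];im=im[120:300,120:330] if n=='side' else im[130:280,140:350]
    cv2.imwrite(f'pics/{n}7.png',cv2.resize(im,None,fx=3.5,fy=3.3,interpolation=cv2.INTER_CUBIC))
    W=cloud(c);H=hsv(c);h,s,v=[H[...,i].astype(int) for i in range(3)];X,Y,Z=W[...,0],W[...,1],W[...,2]
    b=(h>105)&(h<130)&(s>100)&(X>.4)&(X<.6)&(abs(Y-.08)<.1)
    q=W[b];print('door',len(q),np.percentile(q[:,2],[2,50,98]))
E
python3 b.py side7.pkl top7.pkl
```

```text
turn 0 [ 0.03 -0.13 -0.01]
turn 180 [-1.7997e+02  2.0000e-02 -2.0000e-01]
t 8.5 pos [ 0.3878 -0.0196  0.345 ] jaw yaw 8.03 F [ 0.4  0.3 -0.4] open 0.34961758840723306 j [-37.9   6.8  38.7 118.7  -5.3  56.   11.6]
delta cm (present axes) [12.7  12.24 -0.02]
[[-0.0, 0.99, 0.14], [0.002, 0.14, -0.99], [-1.0, 0.0, -0.002]]
door 184 [0.13036413 0.13192653 0.13326345]
door 1467 [0.12857956 0.13253504 0.13637625]
side7.pkl
0.142 78 z pct [0.1465 0.1519 0.1536 0.1544 0.1557] ((509.11456298828125, -8.232156753540039), (12.274511337280273, 58.835269927978516), 8.825003623962402)
0.156 65 z pct [0.1598 0.1604 0.1607 0.1608 0.1618] ((507.75177001953125, -2.5799007415771484), (10.618325233459473, 43.20408630371094), 7.972095489501953)
top7.pkl
0.142 39 z pct [0.1463 0.1478 0.1482 0.15   0.1535] ((510.68182373046875, -1.9863700866699219), (11.689187049865723, 70.78113555908203), 8.952345848083496)
0.156 72 z pct [0.1606 0.1617 0.1624 0.1629 0.1655] ((510.8898620605469, -1.4895477294921875), (11.528653144836426, 43.664737701416016), 8.895001411437988)
```

View pics/side7.png

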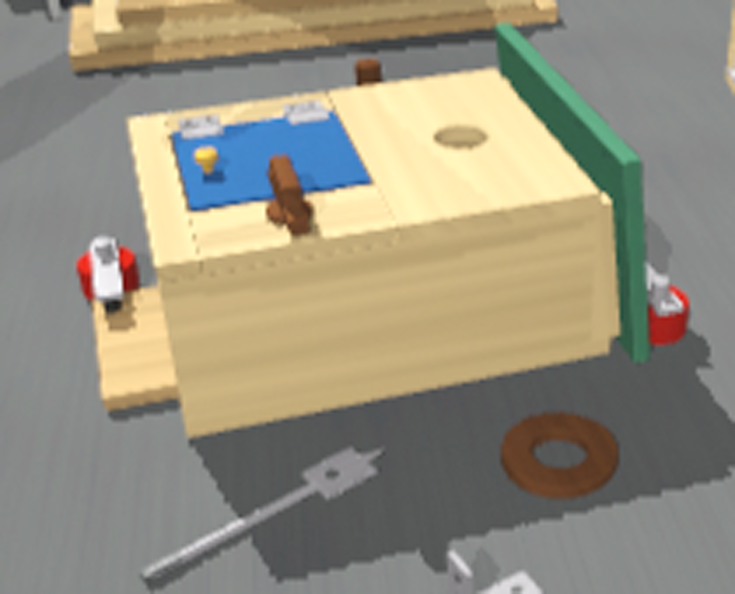

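View pics/top7.png

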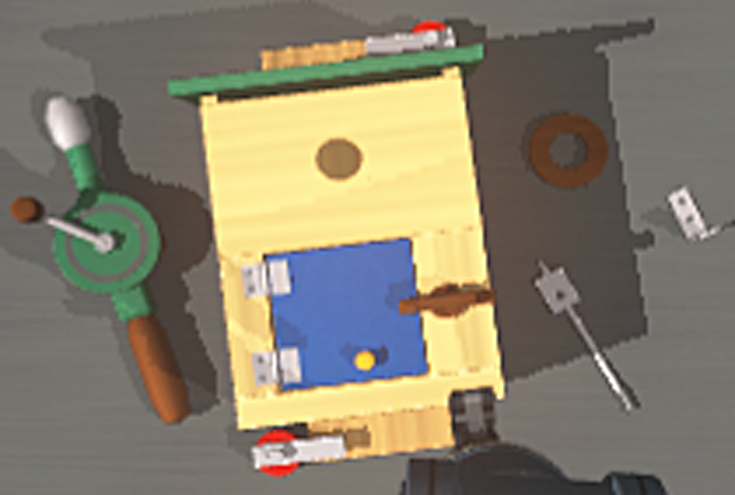

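The side view shows the button across the shut door's edge at (290,195). The top view shows it square at (447,300), with the ring, bit, bracket and drill where they were and the arm clear of everything. Its long axis is at about 98–99° in world axes, against 98° for square. Its top is at 0.1605–0.161 m, which is home.

```bash
python3 -c "
from station import manip
print(manip.job_done())"
```

```text
the job is handed in; nothing more can be done
None
```

The door is shut, the button lies across its edge with the peg pressed home, and the job is handed in at about 8.6 s of the 51 s. The system gives no verdict, so the results below are my own measurements.

**What I did:** I pushed the door shut with the closed fingertips. I then gripped the button, turned it 90° while pressing the peg in, let go and backed off.

**Last checks:**
- **Door:** its face is flat at z ≈ 0.132 m.
- **Part-way press:** at about 46° of the turn the peg was about 4 mm in. Both the camera heights and the drop of the tool agreed on this.
- **Button angle:** it is within about 1° of square to the door's edge.
- **Button depth:** its top fell from 0.166 m to about 0.161 m, the height expected when home. The force also rose to 23 N with no further motion.
- **Other things on the bench:** the ring, bit, bracket and drill look unmoved in the pictures; I did not measure their positions.
- **Arm:** clear of everything, with the wrist force near zero.

**Disagreements:** no check failed. The two cameras differed by 2–3 mm on the button's position, and the fingers read about 10 mm apart on the 12 mm grip. Neither caused any trouble.

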